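Bring the open beaker under the dosing head and close it with the splash cover

TASK

Turn the dosing carousel by pressing lightly on its rim and dragging it round until the one open beaker stands centred under the raised dosing head at the front, then push the head gently down by its pad until the splash cover lies fully home on the beaker's rim, and leave it there. Press neither the rim nor the glass hard, move the carousel only by its rim without touching the beaker or the capped jars, and leave the other things on the bench where they are.

Things in the scene. Friction and masses are not known exactly. Their poses are not given: they have to be found in the camera images.
- doser: the dosing station: white round base 264 mm across with a fixed 20 mm steel guide column in its middle, column top 225 mm above the bench. Origin on the carousel's axis at bench height, z up; the front (the dosing place) lies 88 mm along its -x
- carousel: the turntable: turns about the station's vertical axis without end either way, stays where it is left; origin on the axis at bench height. The whole platform with its vessels floats on a stiff spring (sinks 1 mm per 12 N, up to 8 mm). A fingertip drives the rim by friction: the bearing drags with 1.5 to 2 N at the rim and the grip varies; press with about 5 to 10 N, never 15 N
- axis (a point): a point on the carousel's axis at the nominal height of the rim's top, 48 mm above the bench. The rim is a smooth aluminium plate, 310 mm across, with nothing to hook; its top is free between radius 120 and 155 mm. The worn plate runs out: each part of the rim lies at its own height, up to 3 mm above or below nominal, which shows only on touching it
- deck (a point): the middle of the grey deck's top, 62 mm above the bench, on the axis. The deck (240 mm across) turns with the rim and has six wells, 54 mm wide and 10 mm deep (floor 52 mm above the bench), at 60 degree steps on a circle of radius 88 mm, one vessel in each
- head: the dosing head: slides vertically on the guide column, always exactly over the circle of the wells at the front. Origin on the nozzle's axis at the underside of the cover's flange, 156 mm above the bench when raised. Weighs about 0.35 kg; friction holds it at any height; about 3 N of push moves it down, by 46 mm at most
- pad (a point): the centre of the top face of the head's round black push pad (32 mm wide, 60 mm above the underside of the flange); the head is pushed down here from above
- cover (a point): the centre of the underside of the white splash cover's flange (58 mm wide, 6 mm thick), the face that comes to lie on the beaker's rim. Below it are a tapered plug (39 mm wide at its lower end, 42 mm at the top, 9 mm deep) that enters the beaker, and a thin steel nozzle that ends 26 mm below the flange
- beaker: the only open vessel on the carousel, a small glass beaker, 52 mm outside, 47 mm inside, 62 mm tall, standing with its underside 52 mm and its rim 114 mm above the bench; origin at the centre of its underside. Cover and beaker bear up to 20 N
- beaker_mid (a point): the beaker's centre, half-way up (31 mm above its underside)
- jar1: capped amber jar in one of the carousel's wells, 52 mm diameter, 55 mm tall, origin at the centre of its underside; not to be touched
- jar2: capped amber jar in one of the carousel's wells, 52 mm diameter, 55 mm tall, origin at the centre of its underside; not to be touched
- jar3: capped amber jar in one of the carousel's wells, 52 mm diameter, 55 mm tall, origin at the centre of its underside; not to be touched
- jar4: capped amber jar in one of the carousel's wells, 52 mm diameter, 55 mm tall, origin at the centre of its underside; not to be touched
- jar5: capped amber jar in one of the carousel's wells, 52 mm diameter, 55 mm tall, origin at the centre of its underside; not to be touched
- flask: bystander: stoppered conical flask, 84 mm wide, 138 mm tall, on the bench
- big_beaker: bystander: large empty beaker on the bench, not on the carousel, 76 mm wide, 96 mm tall
- petri: bystander: covered flat dish, 92 mm wide, 16 mm tall
Mind the look-alikes: they are no part of the job. What is shaped like the beaker but turquoise is not meant.

How it is judged (in metres and radians):
On the way:
1. the open beaker stands centred (within 6 mm) under the dosing head while the head is still raised (horizontal distance between beaker_mid and cover below 0.006 m and height (world z) of cover above 0.14 m), for 0.2 s.
At the end, for the whole second after the job is handed in: the splash cover lies on the beaker's rim (flange underside 110 to 116 mm above the bench, centred within 3 mm), the beaker stands upright in its well, the carousel is at rest, and the jars stand upright in their wells (horizontal distance between beaker_mid and cover below 0.003 m and height (world z) of cover between 0.11 and 0.116 m and height (world z) of beaker_mid below 0.085 m and angle between beaker_mid's own z axis and vertical below 0.05 rad and angular speed of carousel below 0.03 rad/s and angle between each of jar1, jar2, jar3, jar4, jar5's own z axis and vertical below 0.1 rad); the robot touches nothing.
It fails at once if the carousel is pushed with more than 15 N (contact force between any of the fingers, the arm and carousel above 15 N).
It fails at once if the cover is pressed on the beaker with more than 20 N (contact force between head and beaker above 20 N).
It fails at once if the beaker or a jar on the carousel is touched by the robot (contact force between any of the fingers, the arm and beaker above 0.5 N or contact force between any of the fingers, the arm and jar1 above 0.5 N or contact force between any of the fingers, the arm and jar2 above 0.5 N or contact force between any of the fingers, the arm and jar3 above 0.5 N or contact force between any of the fingers, the arm and jar4 above 0.5 N or contact force between any of the fingers, the arm and jar5 above 0.5 N).
It fails at once if a thing standing on the bench is moved by more than 20 mm (distance of any of flask, big_beaker, petri from where it was at the start of the episode above 0.02 m).
It also fails if it takes over 67 s, if anything falls off the work surface, if the arm or the gripper's body presses on something with over 40 N, if the wrist force passes 120 N, or if a joint passes its speed limit or range.

ROBOT

A 6-joint arm with a two-finger parallel gripper is mounted at the origin on the work surface. World frame = base frame: x ahead of the robot, y to its left, z up, the work surface at z = 0. Lengths are in mm, angles in rad, forces in N, time in s.
With the tool pointing down it reaches from about 300 to 775 mm from the base axis. Payload 14.6 kg.
Tool frame: the origin (TCP) lies at the very end of the fingers, on their centre line; the grasp point (between the pads) lies 19 mm behind it; z points along the fingers, y is the direction in which the jaws open and shut (so a half turn about z gives the same grasp; the last joint's range is limited). The gripper opens to 94 mm and grips with 3 to 60 N. Pads are 16 mm wide; open, the fingers measure 119 mm over their backs; the gripper's body (75 mm by 177 mm) begins 78 mm behind the grasp point.
Start: joints at [-1.319, 0.3, 1.521, -0, 1.321, -0.067], TCP at [172.378, -522.279, 205.446] pointing down, gripper open.
Joint ranges: [-3.03, 3.03], [-0.79, 2.21], [0.23, 2.52], [-1.04, 4.18], [0, 3.07], [-2.55, 2.55]. Speed limits (rad/s): [2.22, 2.22, 2.57, 3.14, 3.14, 3.14].

INTERFACE

Orientations are given as [roll, pitch, yaw] about the fixed x, y, z axes, in that order (R = Rz(yaw) Ry(pitch) Rx(roll)).
In Python, from cell import manip gives the robot as it stands.
- The arm moves only by the shell command python3 -m inch 'ROWS' [FORCE]. ROWS is a JSON object of lists of equal length, an entry for each row: "grip": the opening, from -1 (shut) to 1 (fully open), so that 0 is half open; "travel": the shift along the world's x, y, z in cm, a list of three; "turn": the turn, a rotation vector about the world's x, y, z in degrees, a list of three. A call has 1 to 10 rows; each row is the pose to reach, as a shift and turn from the pose measured when the call began; what a row does not reach only later rows make up. A row lasts 1/8 s, in which the tool goes at most 62.5 mm and 10.7 degrees, less where a joint would pass 70% of its speed; a pose out of reach is approached as far as the arm can. A call with a gripper value outside its range is refused whole. The fingers move at their own pace and stop on an object; FORCE is the grip in N (left out, the last holds). Time passes only in rows, so rows that repeat a pose let the fingers close. It gives the time, the measured TCP pose, the force and the opening at its end, in the units of the state.
- manip.read_state(): the state, without advancing time (a new reading comes with each control period).
- manip.camera(name): name is "scene" or "top" or "wrist"; returns (picture, depth): 420x560x3 uint8, red, green, blue; 420x560 float32, mm along the optical axis (not along the pixel's ray), 0 where there is no reading.
- manip.calibration(name): a dict with "fx", "fy", "cx", "cy" (pixels), "world_from_camera" (4x4, takes a point from camera to world coordinates). Camera axes: x right, y up, looking along -z (the intrinsics and any distortion apply to the point x, -y, -z); pixel columns grow to the right and rows downward; lengths in mm; the calibration is good to about 2 mm. The wrist camera is an equidistant fisheye: a pixel r from the principal point sees the ray r / f radians off the axis. A picture is of the moment at which its call begins: read the wrist's pose just before it. calibration takes no time and is no camera call; for the wrist camera it gives the pose at the moment of the call.
- manip.sign_off(): hands the job in, once; it reports no verdict.
Trained networks look in the newest picture that a camera, given by its name, has taken for a name from the list of things; names that differ only in an ending like _2 or _b are one class to them, and where a whole thing is asked for, a point or a joint stands for the part that bears it (a point fixed in the world has none). Each returns a list of dicts, best first, with "p" (0 to 1); they miss things now and then, are a little off and sometimes report something else, mostly with a low value. They report only what shows in the picture. A call takes as long as a camera call. They do not tell look-alikes from the thing itself.
- manip.look_for(camera, label): "bbox" ([left, top, right, bottom] in pixels, round what is visible of it).
The state is a dict: "clock": time; "joints": joint angles; "qd": joint speeds; "effort": joint torques, N m; "eef_pos": TCP position; "eef_rot": TCP orientation; "wrist_force": force on the tool from outside, world axes, zero at the start; "moment": the same for the moment, N m; "finger_gap": finger opening in mm.
Only numpy, scipy, OpenCV 4.12 (cv2) and the standard library are available. Lean on these libraries where they do the work, as an engineer would, in place of code of your own. Each camera call takes 0.05 s, during which the arm holds its last target.

## Working session

There is one attempt and no reset: what is moved stays moved. The work goes in short steps, Python scripts to look and compute and a shell command to move; the robot and the scene stay as the last step left them, time stands still between calls to the robot, and variables do not carry over. Pictures are saved under pics/ and viewed, and the job is handed in when it is done.

```bash
ls; mkdir -p pics
python3 - <<'E'
from cell import manip
import cv2
print(manip.read_state())
for c in("scene","top","wrist"):
    im,d=manip.camera(c); cv2.imwrite(f"pics/{c}0.png",im[:,:,::-1])
    k=manip.calibration(c); print(c,k)
    if c!="wrist":
        for l in("doser","carousel","head","beaker","pad","flask","big_beaker","petri"):
            print(l,[(r["p"],r["bbox"]) for r in manip.look_for(c,l)][:3])
print(manip.read_state()["clock"])
E
```

```text
pics
{'clock': 0.0, 'joints': array([-1.31859835e+00,  3.00502339e-01,  1.52157320e+00,  4.50799711e-06,
        1.32070055e+00, -6.66122510e-02]), 'qd': array([ 0.00100244, -0.00089831,  0.00061144,  0.0001398 , -0.00052619,
       -0.00087508]), 'effort': array([ 4.41792190e-04, -5.31808448e+01, -3.52732301e+01,  7.09131989e-02,
        2.44293694e-02, -1.08625734e-04]), 'eef_pos': array([ 172.31713854, -522.03485551,  204.87252923]), 'eef_rot': array([-3.14041213e+00, -8.31299033e-05,  3.18809059e-01]), 'wrist_force': array([-0.07035993, -0.1279228 ,  0.93254713]), 'moment': array([-0.0008672 ,  0.0039807 , -0.01631468]), 'finger_gap': 94.25980264961576}
scene {'fx': 536.6609685194002, 'fy': 536.6609685194002, 'cx': 279.6037635828536, 'cy': 205.8045266070474, 'world_from_camera': array([[ 7.69412706e-01, -3.51916651e-01,  5.33065436e-01,
         1.25204659e+03],
       [ 6.38720345e-01,  4.15577181e-01, -6.47558435e-01,
        -8.25070662e+02],
       [ 6.35676468e-03,  8.38719427e-01,  5.44526688e-01,
         8.62042431e+02],
       [ 0.00000000e+00,  0.00000000e+00,  0.000000
[... 1277 characters left out ...]
]
pad [(0.86, [260.0, 199.0, 287.1, 251.0])]
flask [(0.9, [135.6, 209.7, 170.3, 238.9]), (0.36, [234.8, 210.5, 257.5, 228.2])]
big_beaker [(0.68, [404.5, 194.1, 438.1, 224.3])]
petri [(0.82, [138.0, 268.7, 171.6, 302.3])]
wrist {'fx': 325.19226210127806, 'fy': 325.19226210127806, 'cx': 282.05789532413326, 'cy': 210.06051807968146, 'world_from_camera': array([[ 3.14224152e-01,  9.17160983e-01,  2.45110001e-01,
         2.43911606e+02],
       [-9.49348215e-01,  3.03278728e-01,  8.22190894e-02,
        -4.97432579e+02],
       [ 1.07149136e-03, -2.58529966e-01,  9.66002644e-01,
         3.84906596e+02],
       [ 0.00000000e+00,  0.00000000e+00,  0.00000000e+00,
         1.00000000e+00]])}
0.95
```

View pics/scene0.png

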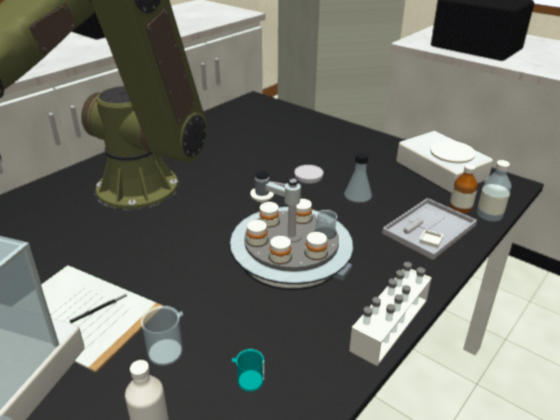

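View pics/top0.png

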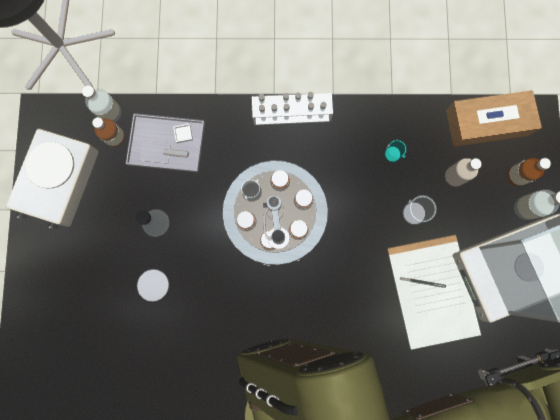

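```bash
cat > h.py <<'E'
import numpy as np,cv2
from cell import manip
def ray(k,u,v):
    T=k["world_from_camera"]; d=np.array([(u-k["cx"])/k["fx"],-(v-k["cy"])/k["fy"],-1.])
    return T[:3,3],T[:3,:3]@d
def onz(k,u,v,z):
    o,d=ray(k,u,v); return o+d*(z-o[2])/d[2]
def proj(k,p):
    T=k["world_from_camera"]; c=T[:3,:3].T@(np.asarray(p,float)-T[:3,3])
    return k["cx"]+k["fx"]*c[0]/-c[2], k["cy"]-k["fy"]*c[1]/-c[2]
def circ(P):
    A=np.c_[2*P,np.ones(len(P))]; s=np.linalg.lstsq(A,(P**2).sum(1),rcond=None)[0]
    return s[:2],np.sqrt(s[2]+s[:2]@s[:2])
E
python3 - <<'E'
from h import *
im,d=manip.camera("top");k=manip.calibration("top")
c=im[140:280,205:345]; cv2.imwrite("pics/topz.png",cv2.resize(c[:,:,::-1],None,fx=4,fy=4,interpolation=cv2.INTER_CUBIC))
g=im.astype(int).sum(2)/3
# radial edges: outer rim
u0,v0=275.,213.
P=[]
for a in np.linspace(0,2*np.pi,180,endpoint=False):
    r=np.arange(42,62,.25)
    us=(u0+r*np.cos(a)).astype(np.float32);vs=(v0+r*np.sin(a)).astype(np.float32)
    s=cv2.remap(g.astype(np.float32),us[None],vs[None],cv2.INTER_LINEAR)[0]
    gr=np.gradient(cv2.GaussianBlur(s[None],(9,1),2)[0]); i=gr.argmin()
    P.append(onz(k,us[i],vs[i],48)[:2])
P=np.array(P)
for _ in range(5):
    c,R=circ(P); e=abs(np.linalg.norm(P-c,axis=1)-R); P=P[e<max(2,2*np.median(e))]
print(c,R,len(P))
# scene & depth
def cloud(cam):
    im,d=manip.camera(cam);k=manip.calibration(cam)
    v,u=np.nonzero(d>0);T=k["world_from_camera"];z=d[v,u]
    p=np.c_[(u-k["cx"])/k["fx"]*z,-(v-k["cy"])/k["fy"]*z,-z]@T[:3,:3].T+T[:3,3]
    return p,im[v,u]
for cam in("top","scene"):
    p,col=cloud(cam); q=p[np.linalg.norm(p[:,:2]-c,axis=1)<200]
    print(cam,np.histogram(q[:,2],bins=range(0,260,8)))
    m=np.linalg.norm(p[:,:2]-c,axis=1)<170
    hi=p[m&(p[:,2]>195)&(p[:,2]<222)]; print("high",len(hi),hi.mean(0) if len(hi) else 0); print("pts",hi[:40].round())
E
```

```text
[581.34221611  38.10847927] 153.97183832749926 178
top (array([1993,   12,    4,    2,   38, 1900, 1565, 2435,  652,   53,   87,
        157,  216,  797,   60,    0,    0,    0,    0,   55,  118,    3,
         44,   60,  131,   53,  133,   87,   43,    0,    0,    0]), array([  0,   8,  16,  24,  32,  40,  48,  56,  64,  72,  80,  88,  96,
       104, 112, 120, 128, 136, 144, 152, 160, 168, 176, 184, 192, 200,
       208, 216, 224, 232, 240, 248, 256]))
high 298 [528.87923974  31.83636738 209.17034624]
pts [[599.  45. 205.]
 [598.  42. 210.]
 [598.  39. 211.]
 [598.  37. 210.]
 [598.  34. 208.]
 [599.  32. 206.]
 [596.  50. 207.]
 [595.  47. 212.]
 [593.  34. 221.]
 [595.  32. 209.]
 [595.  29. 211.]
 [596.  26. 206.]
 [593.  52. 210.]
 [593.  50. 207.]
 [590.  39. 222.]
 [590.  36. 222.]
 [593.  26. 209.]
 [593.  24. 210.]
 [590.  52. 211.]
 [590.  26. 208.]
 [590.  24. 210.]
 [587.  55. 211.]
 [588.  52. 207.]
 [588.  24. 207.]
 [587.  21. 209.]
 [585.  55. 210.]
 [585.  52. 210.]
 [583.  41. 222.]
 [585.  24. 211.]
 [585.  21. 210.]
 [582.  55. 208.]
 [582.  52. 211.]
 [582.  24.
[... 618 characters left out ...]
482.  29. 217.]
 [482.  33. 216.]
 [484.  35. 215.]
 [487.  36. 216.]
 [489.  37. 216.]
 [492.  38. 217.]
 [492.  41. 216.]
 [493.  43. 216.]
 [477.  24. 215.]
 [482.  23. 217.]
 [484.  24. 217.]
 [484.  28. 216.]
 [487.  28. 217.]
 [488.  30. 216.]
 [489.  33. 216.]
 [491.  34. 216.]
 [495.  34. 217.]
 [496.  37. 216.]
 [497.  39. 216.]
 [499.  40. 216.]
 [480.  17. 216.]
 [481.  20. 215.]
 [481.  24. 214.]
 [487.  21. 217.]
 [488.  23. 216.]
 [489.  26. 216.]
 [491.  27. 216.]
 [492.  29. 215.]
 [492.  33. 214.]
 [500.  28. 219.]
 [500.  32. 217.]
 [501.  34. 216.]
 [504.  35. 217.]
 [484.  14. 216.]
 [484.  16. 215.]
 [486.  18. 215.]
 [487.  20. 215.]
 [491.  19. 217.]
 [492.  23. 215.]]
```

View pics/topz.png

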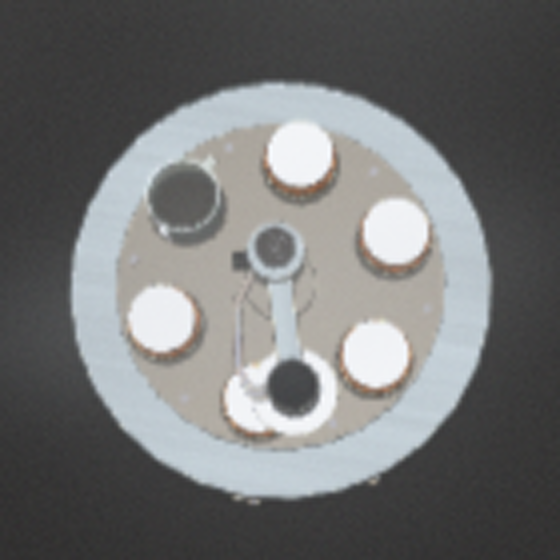

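```bash
cat > ang.py <<'E'
from h import *
C=np.array([581.3,38.1])
def clouds(ims=False):
    out=[]
    for cam in("top","scene"):
        im,d=manip.camera(cam);k=manip.calibration(cam)
        v,u=np.nonzero(d>0);T=k["world_from_camera"];z=d[v,u]
        p=np.c_[(u-k["cx"])/k["fx"]*z,-(v-k["cy"])/k["fy"]*z,-z]@T[:3,:3].T+T[:3,3]
        out.append((cam,im,k,p,im[v,u].astype(int)))
    return out
def blobs(im,k,mask,z,amin=15):
    n,l,s,c=cv2.connectedComponentsWithStats(mask.astype(np.uint8))
    r=[]
    for i in range(1,n):
        if s[i,4]>=amin:
            p=onz(k,*c[i],z); r.append((p[:2].round(1),s[i,4],c[i].round(1)))
    return r
E
python3 - <<'E'
from ang import *
im,d=manip.camera("top");k=manip.calibration("top")
i=im.astype(int)
w=(i.min(2)>215); 
for b in blobs(im,k,w,107):
    e=b[0]-C
    if np.linalg.norm(e)<130: print("white",b,np.linalg.norm(e).round(1),np.degrees(np.arctan2(e[1],e[0])).round(1))
dk=(i.max(2)<60); 
m=np.zeros_like(dk);m[228:248,265:290]=1
for b in blobs(im,k,dk&m,216): 
    e=b[0]-C;print("pad",b,np.linalg.norm(e).round(1),np.degrees(np.arctan2(e[1],e[0])).round(1))
print("column top proj at", proj(k,[*C,225]))
# beaker circle rim zoom (184,199) 
b=onz(k,205+184/4-.4,140+199/4-.4,114)[:2];e=b-C;print("beaker",b,np.linalg.norm(e),np.degrees(np.arctan2(e[1],e[0])))
b=onz(k,205+274/4-.4,140+245/4-.4,225);print("col",b)
ks=manip.calibration("scene")
im,d=manip.camera("scene")
c=im[150:310,215:375]; cv2.imwrite("pics/scz.png",cv2.resize(c[:,:,::-1],None,fx=3.5,fy=3.5,interpolation=cv2.INTER_CUBIC))
for a in [0,60,120,180,240,300]: print(a,[round(x,1) for x in proj(ks,[*(C+155*np.array([np.cos(np.radians(a)),np.sin(np.radians(a))])),48])])
E
```

```text
white (array([669. ,  23.6]), np.int32(201), array([279.6, 177.8])) 88.9 -9.4
white (array([612.9, -44.1]), np.int32(200), array([303.5, 197.3])) 88.1 -69.0
white (array([550.3, 120.5]), np.int32(200), array([244.8, 219.2])) 88.0 110.6
white (array([525.8, -29.6]), np.int32(201), array([298.4, 228. ])) 87.5 -129.3
white (array([513.6,  50.7]), np.int32(26), array([269.7, 232.3])) 68.9 169.5
white (array([489.9,  35.1]), np.int32(199), array([275.2, 240.8])) 91.4 -178.1
column top proj at (np.float64(273.282091446847), np.float64(201.32611482760987))
beaker [633.97676812 104.89419426] 85.06648156869983 51.73917191115735
col [582.53379666  38.57320495 225.        ]
0 [np.float64(342.4), np.float64(265.7)]
60 [np.float64(346.6), np.float64(228.5)]
120 [np.float64(299.9), np.float64(207.6)]
180 [np.float64(246.4), np.float64(218.2)]
240 [np.float64(232.5), np.float64(253.4)]
300 [np.float64(281.3), np.float64(280.3)]
```

View pics/scz.png

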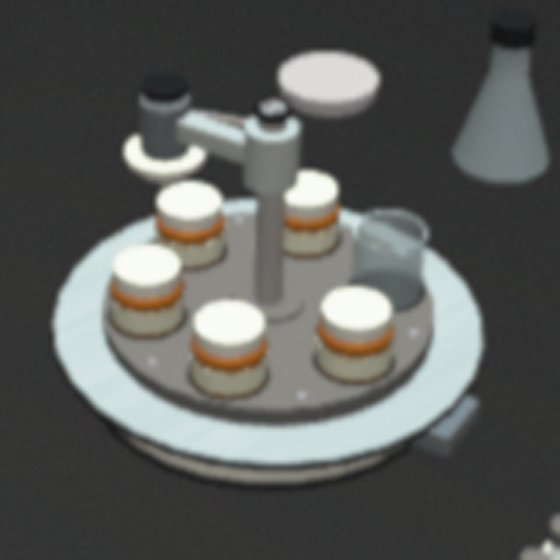

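```bash
python3 - <<'E'
from ang import *
C=np.array([581.6,38.3])
k=manip.calibration("top")
for z,(a,b) in((216,(292.5,386)),(162,(291,391))):
    p=onz(k,205+(a-1.5)/4,140+(b-1.5)/4,z);e=p[:2]-C
    print(p,np.linalg.norm(e),np.degrees(np.arctan2(e[1],e[0])))
ks=manip.calibration("scene")
for z,(a,b) in((216,(164,87)),):
    p=onz(ks,215+(a-1.25)/3.5,150+(b-1.25)/3.5,z);e=p[:2]-C
    print("sc",p,np.linalg.norm(e),np.degrees(np.arctan2(e[1],e[0])))
for a in(-120,-50): print(C+140*np.array([np.cos(np.radians(a)),np.sin(np.radians(a))]))
for c,ki in(("top",k),("scene",ks)):
    for n in("flask","big_beaker","petri"): pass
E
python3 -m inch '{"grip":[-1,-1,-1,-1,-1,-1,-1,-1,-1,-1],"travel":[[4,5,0],[8,10,0],[12,15,0],[16,20,0],[20,25,0],[24,30,0],[28,35,0],[31,40,0],[33.9,43.9,0],[33.9,43.9,0]],"turn":[[0,0,-6],[0,0,-12],[0,0,-18],[0,0,-24],[0,0,-30],[0,0,-36],[0,0,-42],[0,0,-48],[0,0,-48],[0,0,-48]]}' 10
```

```text
[492.88120975  26.40035683 216.        ] 89.5132685779138 -172.360645050166
[494.48752826  28.19477061 162.        ] 87.69662704234166 -173.38314355079459
sc [496.90259316  22.20013453 216.        ] 86.21401506106105 -169.23722879205081
[511.6        -82.94355653]
[671.59026536 -68.94622204]
clock: 2.45
eef_pos: [512.5, -80.7, 205.1]
eef_rot: [-3.141, 0.0, -0.515]
wrist_force: [0.3, -0.8, 1.1]
finger_gap: 1.0
```

```bash
python3 -m inch '{"grip":[-1,-1,-1,-1,-1,-1],"travel":[[-0.1,-0.2,-4],[-0.1,-0.2,-8],[-0.1,-0.2,-12],[-0.1,-0.2,-14],[-0.1,-0.2,-15],[-0.1,-0.2,-15]],"turn":[[0,0,0],[0,0,0],[0,0,0],[0,0,0],[0,0,0],[0,0,0]]}'
python3 - <<'E'
from ang import *
im,d=manip.camera("scene"); cv2.imwrite("pics/s1.png",cv2.resize(im[100:340,180:480,::-1],None,fx=2.5,fy=2.5))
E
```

```text
clock: 3.2
eef_pos: [511.3, -83.2, 55.2]
eef_rot: [-3.142, 0.001, -0.515]
wrist_force: [-0.5, 0.0, 0.4]
finger_gap: 0.3
```

View pics/s1.png

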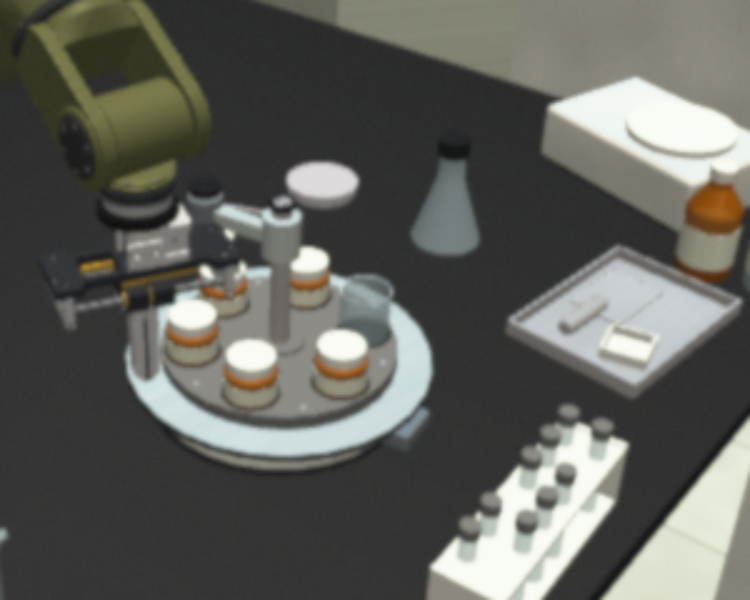

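The fingertip stands just above the rim at about (145,375) in this view, clear of the jar at (192,330) and of the head at (205,210).

```bash
for i in 1; do python3 -m inch '{"grip":[-1,-1,-1],"travel":[[0,0,-0.2],[0,0,-0.4],[0,0,-0.4]],"turn":[[0,0,0],[0,0,0],[0,0,0]]}';  python3 -m inch '{"grip":[-1,-1],"travel":[[0,0,-0.08],[0,0,-0.08]],"turn":[[0,0,0],[0,0,0]]}'; done
```

```text
clock: 3.62
eef_pos: [511.7, -83.1, 51.9]
eef_rot: [-3.141, -0.0, -0.515]
wrist_force: [-0.3, 0.0, 0.2]
finger_gap: 0.2
clock: 3.88
eef_pos: [511.7, -83.1, 51.1]
eef_rot: [-3.141, -0.0, -0.515]
wrist_force: [0.7, -0.0, -0.5]
finger_gap: 0.6
```

```bash
python3 -m inch '{"grip":[-1,-1],"travel":[[0,0,-0.08],[0,0,-0.08]],"turn":[[0,0,0],[0,0,0]]}'
```

```text
clock: 4.12
eef_pos: [511.7, -83.0, 50.2]
eef_rot: [-3.141, -0.0, -0.515]
wrist_force: [1.4, -0.7, -0.4]
finger_gap: 0.5
```

```bash
python3 -m inch '{"grip":[-1,-1],"travel":[[0,0,-0.08],[0,0,-0.08]],"turn":[[0,0,0],[0,0,0]]}'
```

```text
clock: 4.38
eef_pos: [511.7, -83.0, 49.4]
eef_rot: [-3.141, -0.0, -0.515]
wrist_force: [0.6, 0.0, 0.3]
finger_gap: 0.2
```

```bash
python3 -m inch '{"grip":[-1,-1],"travel":[[0,0,-0.08],[0,0,-0.08]],"turn":[[0,0,0],[0,0,0]]}'
```

```text
clock: 4.62
eef_pos: [511.8, -83.1, 48.8]
eef_rot: [-3.141, -0.001, -0.515]
wrist_force: [-2.4, -0.2, 5.5]
finger_gap: -0.0
```

```bash
python3 -m inch '{"grip":[-1,-1],"travel":[[0,0,-0.07],[0,0,-0.07]],"turn":[[0,0,0],[0,0,0]]}'
```

```text
clock: 4.88
eef_pos: [512.1, -83.3, 48.7]
eef_rot: [-3.141, -0.001, -0.515]
wrist_force: [-3.1, -0.7, 7.1]
finger_gap: 0.5
```

```bash
cat > arc.py <<'E'
import sys;from h import *
C=np.array([581.6,38.3]);p=manip.read_state()["eef_pos"][:2];e=p-C
t=np.arctan2(e[1],e[0]);print("r",np.hypot(*e).round(1),"th",np.degrees(t).round(1))
for i in range(1,int(sys.argv[2])+1):
    a=t+np.radians(float(sys.argv[1])*i);q=C+139*np.array([np.cos(a),np.sin(a)])-p;print((q/10).round(2).tolist(),end=",")
print()
E
python3 arc.py 2 10
```

```text
r 140.0 th -119.8
[0.48, -0.14],[0.91, -0.36],[1.35, -0.57],[1.8, -0.75],[2.25, -0.92],[2.71, -1.08],[3.18, -1.22],[3.64, -1.34],[4.12, -1.45],[4.59, -1.54],
```

```bash
python3 -m inch '{"grip":[-1,-1,-1,-1,-1],"travel":[[0.3,-0.12,-0.05],[0.7,-0.3,-0.05],[1.15,-0.5,-0.05],[1.6,-0.68,-0.05],[2.05,-0.85,-0.05]],"turn":[[0,0,1.5],[0,0,3],[0,0,5],[0,0,7],[0,0,9]]}'
python3 - <<'E'
from ang import *
C=np.array([581.6,38.3])
im,d=manip.camera("top");k=manip.calibration("top")
for b in blobs(im,k,im.min(2)>215,107):
    e=b[0]-C
    if np.linalg.norm(e)<130: print(b[1],np.linalg.norm(e).round(1),np.degrees(np.arctan2(e[1],e[0])).round(1))
print(manip.read_state()["wrist_force"])
E
python3 arc.py 2 10
```

```text
clock: 5.5
eef_pos: [532.8, -92.3, 48.7]
eef_rot: [3.141, -0.002, -0.357]
wrist_force: [-2.8, -3.5, 7.8]
finger_gap: 0.5
203 88.4 0.0
183 88.6 -59.2
201 87.8 120.0
28 85.9 -130.3
20 68.5 171.3
137 92.8 -170.4
[-1.45894064 -3.39254819  5.34644067]
r 139.5 th -110.3
[0.47, -0.12],[0.94, -0.26],[1.41, -0.39],[1.88, -0.5],[2.35, -0.6],[2.83, -0.67],[3.31, -0.73],[3.8, -0.78],[4.28, -0.81],[4.77, -0.82],
```

```bash
python3 -m inch '{"grip":[-1,-1,-1,-1,-1,-1,-1,-1,-1,-1],"travel":[[0.3,-0.08,-0.05],[0.75,-0.2,-0.05],[1.22,-0.33,-0.05],[1.7,-0.44,-0.05],[2.17,-0.54,-0.05],[2.65,-0.63,-0.05],[3.13,-0.7,-0.05],[3.6,-0.75,-0.05],[4.1,-0.79,-0.05],[4.6,-0.81,-0.05]],"turn":[[0,0,1.3],[0,0,3],[0,0,5],[0,0,7],[0,0,9],[0,0,11],[0,0,13],[0,0,15],[0,0,17],[0,0,19]]}'; python3 arc.py 2 10
```

```text
clock: 6.8
eef_pos: [579.7, -100.8, 48.8]
eef_rot: [3.141, -0.003, -0.022]
wrist_force: [-1.0, -0.6, 6.3]
finger_gap: 0.5
r 139.1 th -90.8
[0.49, 0.01],[0.97, 0.03],[1.45, 0.07],[1.94, 0.12],[2.42, 0.19],[2.89, 0.28],[3.37, 0.38],[3.84, 0.5],[4.3, 0.63],[4.77, 0.79],
```

```bash
python3 -m inch '{"grip":[-1,-1,-1,-1,-1,-1,-1,-1,-1,-1],"travel":[[0.3,0.01,-0.06],[0.75,0.02,-0.06],[1.25,0.05,-0.06],[1.73,0.1,-0.06],[2.2,0.16,-0.06],[2.7,0.24,-0.06],[3.17,0.34,-0.06],[3.65,0.45,-0.06],[4.1,0.57,-0.06],[4.58,0.72,-0.06]],"turn":[[0,0,1.3],[0,0,3],[0,0,5],[0,0,7],[0,0,9],[0,0,11],[0,0,13],[0,0,15],[0,0,17],[0,0,19]]}'; python3 arc.py 2 10
python3 - <<'E'
from ang import *
C=np.array([581.6,38.3])
im,d=manip.camera("top");k=manip.calibration("top")
for b in blobs(im,k,im.min(2)>215,107):
    e=b[0]-C
    if np.linalg.norm(e)<130: print(b[1],np.linalg.norm(e).round(1),np.degrees(np.arctan2(e[1],e[0])).round(1))
im,d=manip.camera("scene"); cv2.imwrite("pics/s2.png",cv2.resize(im[100:340,180:480,::-1],None,fx=2.5,fy=2.5))
E
```

```text
clock: 8.05
eef_pos: [625.8, -93.5, 48.7]
eef_rot: [3.141, -0.004, 0.31]
wrist_force: [-2.2, 2.0, 6.2]
finger_gap: 0.0
r 139.0 th -71.5
[0.46, 0.16],[0.91, 0.34],[1.35, 0.53],[1.79, 0.74],[2.22, 0.97],[2.64, 1.21],[3.06, 1.46],[3.46, 1.73],[3.86, 2.01],[4.24, 2.31],
194 88.5 -20.9
196 87.9 38.6
42 72.0 -153.2
28 68.9 169.1
213 92.7 164.4
```

View pics/s2.png

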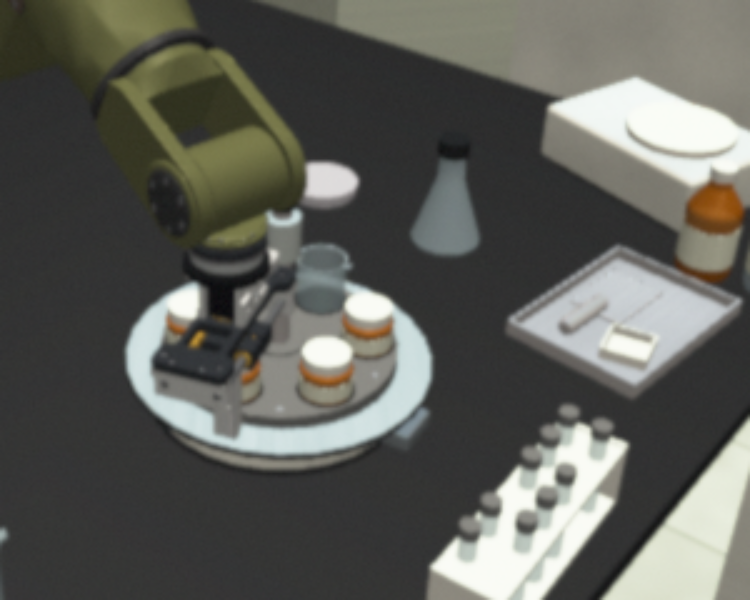

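```bash
python3 -m inch '{"grip":[-1,-1,-1,-1,-1,-1,-1,-1,-1,-1],"travel":[[0.3,0.1,-0.06],[0.72,0.26,-0.06],[1.17,0.45,-0.06],[1.6,0.65,-0.06],[2.03,0.87,-0.06],[2.46,1.1,-0.06],[2.88,1.35,-0.06],[3.28,1.61,-0.06],[3.68,1.88,-0.06],[4.07,2.17,-0.06]],"turn":[[0,0,1.3],[0,0,3],[0,0,5],[0,0,7],[0,0,9],[0,0,11],[0,0,13],[0,0,15],[0,0,17],[0,0,19]]}'; python3 arc.py 2 10
python3 - <<'E'
from ang import *
C=np.array([581.6,38.3])
print(manip.read_state()["joints"].round(2))
im,d=manip.camera("top");k=manip.calibration("top")
for b in blobs(im,k,im.min(2)>215,107):
    e=b[0]-C
    if np.linalg.norm(e)<130: print(b[1],np.linalg.norm(e).round(1),np.degrees(np.arctan2(e[1],e[0])).round(1))
im,d=manip.camera("scene"); cv2.imwrite("pics/s3.png",cv2.resize(im[100:340,180:480,::-1],None,fx=2.5,fy=2.5))
E
```

```text
clock: 9.4
eef_pos: [667.0, -71.4, 48.7]
eef_rot: [3.141, -0.005, 0.643]
wrist_force: [-3.6, 0.5, 6.6]
finger_gap: 0.8
r 139.0 th -52.1
[0.38, 0.31],[0.74, 0.63],[1.1, 0.96],[1.44, 1.3],[1.77, 1.65],[2.09, 2.02],[2.4, 2.4],[2.69, 2.78],[2.97, 3.18],[3.23, 3.59],
[-0.16  0.72  1.28  0.    1.14  0.76]
198 88.3 -1.9
196 88.0 57.7
20 68.5 171.3
46 98.7 172.1
```

View pics/s3.png

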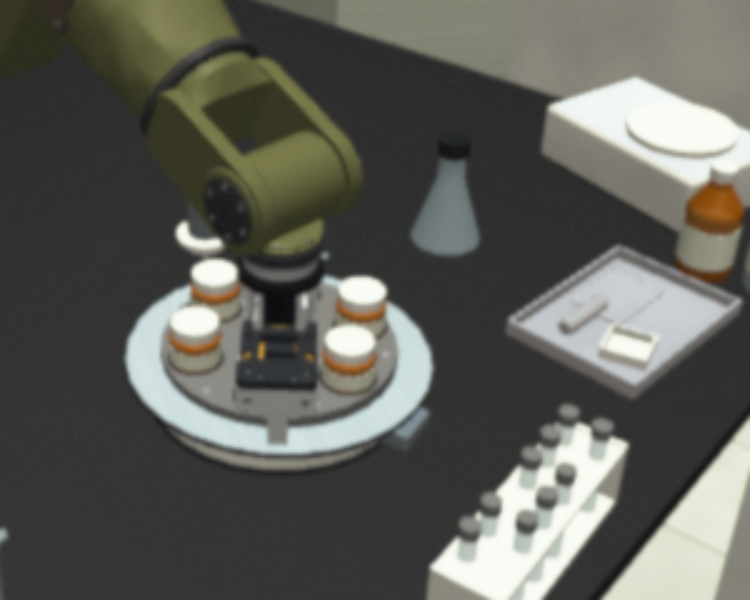

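```bash
python3 -m inch '{"grip":[-1,-1,-1,-1,-1,-1,-1,-1,-1,-1],"travel":[[0,0,5],[0,0,10],[0,-1,11],[-2,-1.5,11],[-4.5,-1.5,11],[-7.5,-1.5,11],[-10.5,-1.4,11],[-13.5,-1.2,11],[-15.5,-1.2,11],[-15.5,-1.2,8]],"turn":[[0,0,0],[0,0,0],[0,0,-9],[0,0,-19],[0,0,-29],[0,0,-39],[0,0,-49],[0,0,-58],[0,0,-67],[0,0,-67]]}'; python3 arc.py 0 1
```

```text
clock: 10.75
eef_pos: [512.6, -83.4, 130.3]
eef_rot: [3.142, -0.01, -0.528]
wrist_force: [-0.0, -0.6, 0.1]
finger_gap: 0.4
r 139.9 th -119.6
[0.04, 0.07],
```

Correcting pitch (≈ -0.6°) as well, and descending.

```bash
python3 -m inch '{"grip":[-1,-1,-1,-1,-1],"travel":[[0,0,-4],[0,0,-7],[0,0,-7.6],[0,0,-7.7],[0,0,-7.7]],"turn":[[0,0,0],[0,0.5,0],[0,0.5,0],[0,0.5,0],[0,0.5,0]]}'; python3 -m inch '{"grip":[-1,-1],"travel":[[0,0,-0.08],[0,0,-0.08]],"turn":[[0,0,0],[0,0,0]]}'
```

```text
clock: 11.38
eef_pos: [513.2, -83.5, 54.5]
eef_rot: [3.138, -0.004, -0.528]
wrist_force: [0.3, -1.4, 0.2]
finger_gap: 0.4
clock: 11.62
eef_pos: [513.5, -83.6, 54.2]
eef_rot: [3.138, -0.005, -0.528]
wrist_force: [-0.7, -0.1, -1.0]
finger_gap: 0.5
```

```bash
python3 -m inch '{"grip":[-1,-1],"travel":[[-0.05,0,-0.15],[-0.05,0,-0.2]],"turn":[[0,0,0],[0,0,0]]}'; python3 -m inch '{"grip":[-1,-1],"travel":[[0,0,-0.08],[0,0,-0.08]],"turn":[[0,0,0],[0,0,0]]}'
```

```text
clock: 11.88
eef_pos: [512.9, -83.6, 52.2]
eef_rot: [3.138, -0.005, -0.528]
wrist_force: [0.1, -0.3, 1.2]
finger_gap: 0.6
clock: 12.12
eef_pos: [512.9, -83.5, 51.3]
eef_rot: [3.138, -0.005, -0.528]
wrist_force: [-0.4, 0.4, -0.1]
finger_gap: 0.5
```

```bash
python3 -m inch '{"grip":[-1,-1],"travel":[[0,0,-0.08],[0,0,-0.08]],"turn":[[0,0,0],[0,0,0]]}'
```

```text
clock: 12.38
eef_pos: [513.0, -83.6, 50.7]
eef_rot: [3.138, -0.005, -0.528]
wrist_force: [-1.6, -0.3, 4.5]
finger_gap: 0.9
```

```bash
python3 -m inch '{"grip":[-1,-1],"travel":[[0,0,-0.08],[0,0,-0.08]],"turn":[[0,0,0],[0,0,0]]}'
```

```text
clock: 12.62
eef_pos: [513.3, -83.7, 50.4]
eef_rot: [3.138, -0.006, -0.528]
wrist_force: [-1.9, -1.2, 6.7]
finger_gap: 0.6
```

```bash
python3 arc.py 2 10;  python3 -m inch '{"grip":[-1,-1,-1,-1,-1,-1,-1,-1,-1,-1],"travel":[[0.3,-0.12,-0.05],[0.72,-0.32,-0.05],[1.16,-0.52,-0.05],[1.6,-0.7,-0.05],[2.06,-0.87,-0.05],[2.52,-1.03,-0.05],[2.98,-1.16,-0.05],[3.45,-1.28,-0.05],[3.92,-1.38,-0.05],[4.4,-1.47,-0.05]],"turn":[[0,0,1.3],[0,0,3],[0,0,5],[0,0,7],[0,0,9],[0,0,11],[0,0,13],[0,0,15],[0,0,17],[0,0,19]]}'; python3 arc.py 2 10
```

```text
r 139.8 th -119.2
[0.47, -0.16],[0.9, -0.37],[1.35, -0.57],[1.8, -0.75],[2.25, -0.92],[2.71, -1.07],[3.18, -1.21],[3.65, -1.33],[4.12, -1.43],[4.6, -1.52],
clock: 13.88
eef_pos: [557.7, -99.1, 50.5]
eef_rot: [3.137, -0.007, -0.196]
wrist_force: [-1.9, -2.3, 6.1]
finger_gap: 0.3
r 139.4 th -99.9
[0.49, -0.03],[0.97, -0.09],[1.45, -0.13],[1.94, -0.16],[2.42, -0.16],[2.91, -0.15],[3.39, -0.13],[3.87, -0.08],[4.36, -0.02],[4.83, 0.05],
```

```bash
python3 -m inch '{"grip":[-1,-1,-1,-1,-1,-1,-1,-1,-1,-1],"travel":[[0.3,-0.02,-0.06],[0.76,-0.07,-0.06],[1.25,-0.11,-0.06],[1.74,-0.15,-0.06],[2.22,-0.16,-0.06],[2.71,-0.16,-0.06],[3.19,-0.14,-0.06],[3.67,-0.1,-0.06],[4.16,-0.05,-0.06],[4.64,0.02,-0.06]],"turn":[[0,0,1.3],[0,0,3],[0,0,5],[0,0,7],[0,0,9],[0,0,11],[0,0,13],[0,0,15],[0,0,17],[0,0,19]]}'; python3 arc.py 2 10
```

```text
clock: 15.12
eef_pos: [604.5, -99.0, 50.5]
eef_rot: [3.137, -0.007, 0.137]
wrist_force: [-1.6, -0.5, 6.9]
finger_gap: 0.2
r 139.2 th -80.5
[0.47, 0.11],[0.95, 0.21],[1.42, 0.34],[1.88, 0.47],[2.34, 0.63],[2.8, 0.8],[3.25, 0.98],[3.69, 1.18],[4.12, 1.4],[4.55, 1.63],
```

```bash
python3 -m inch '{"grip":[-1,-1,-1,-1,-1,-1,-1,-1,-1,-1],"travel":[[0.3,0.06,-0.06],[0.75,0.17,-0.06],[1.23,0.29,-0.06],[1.7,0.42,-0.06],[2.16,0.57,-0.06],[2.62,0.73,-0.06],[3.07,0.91,-0.06],[3.5,1.1,-0.06],[3.95,1.31,-0.06],[4.37,1.53,-0.06]],"turn":[[0,0,1.3],[0,0,3],[0,0,5],[0,0,7],[0,0,9],[0,0,11],[0,0,13],[0,0,15],[0,0,17],[0,0,19]]}'; python3 arc.py 2 10
python3 - <<'E'
from ang import *
C=np.array([581.6,38.3])
im,d=manip.camera("top");k=manip.calibration("top")
for b in blobs(im,k,im.min(2)>215,107):
    e=b[0]-C
    if np.linalg.norm(e)<130: print(b[1],np.linalg.norm(e).round(1),np.degrees(np.arctan2(e[1],e[0])).round(1))
cv2.imwrite("pics/t4.png",cv2.resize(im[140:280,205:345,::-1],None,fx=4,fy=4,interpolation=cv2.INTER_CUBIC))
im,d=manip.camera("scene"); cv2.imwrite("pics/s4.png",cv2.resize(im[150:310,215:375,::-1],None,fx=4,fy=4,interpolation=cv2.INTER_CUBIC)[:600])
E
```

```text
clock: 16.38
eef_pos: [648.6, -83.6, 50.5]
eef_rot: [3.137, -0.008, 0.47]
wrist_force: [-1.9, 0.9, 7.0]
finger_gap: 0.5
r 139.1 th -61.2
[0.41, 0.25],[0.83, 0.51],[1.23, 0.78],[1.62, 1.06],[2.01, 1.36],[2.38, 1.67],[2.74, 1.99],[3.09, 2.33],[3.43, 2.68],[3.76, 3.04],
201 88.4 -4.3
199 88.4 55.8
200 87.8 115.9
17 67.5 172.1
35 100.9 178.2
```

View pics/t4.png

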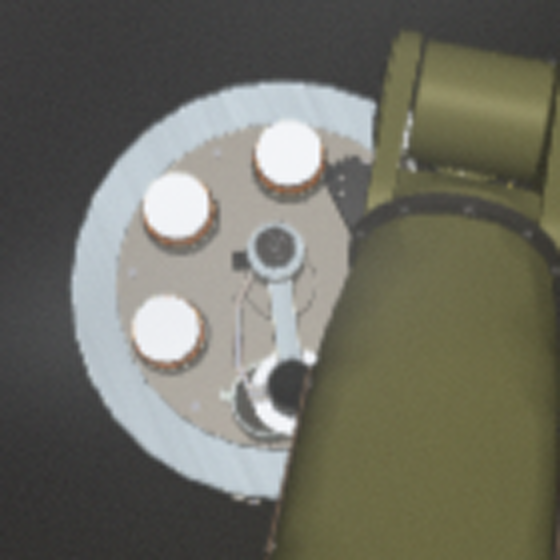

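View pics/s4.png

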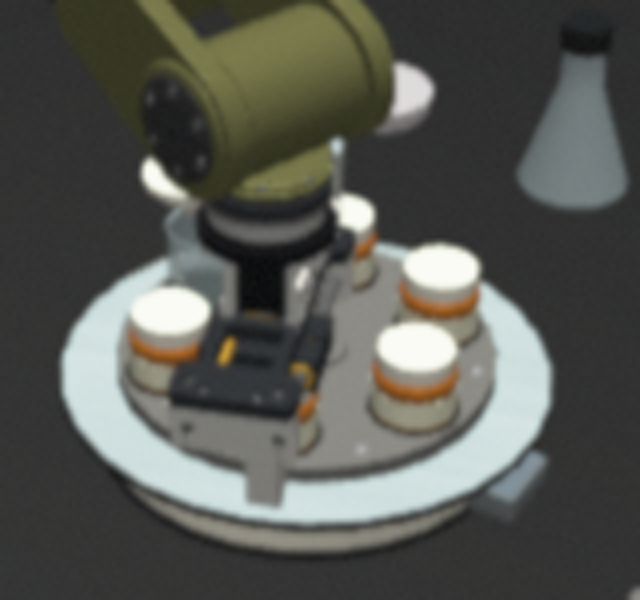

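```bash
python3 -m inch '{"grip":[-1,-1,-1,-1,-1,-1,-1,-1],"travel":[[0.25,0.15,-0.06],[0.63,0.39,-0.06],[1.02,0.64,-0.06],[1.42,0.92,-0.06],[1.8,1.2,-0.06],[2.1,1.43,-0.06],[2.19,1.5,-0.05],[2.19,1.5,0]],"turn":[[0,0,1.3],[0,0,3],[0,0,5],[0,0,7],[0,0,9],[0,0,10.5],[0,0,11],[0,0,11]]}'; python3 arc.py 2 1; python3 -m inch '{"grip":[-1,-1,-1,-1,-1,-1,-1,-1,-1,-1],"travel":[[0,0,0.1],[0,0,0.5],[0,0,5],[0,0,10],[0,-4,12],[0,-9,12],[0,-15,12],[0,-21,12],[0,-26,12],[0,-26,12]],"turn":[[0,0,0],[0,0,0],[0,0,0],[0,0,0],[0,0,-9],[0,0,-19],[0,0,-29],[0,0,-38],[0,0,-38],[0,0,-38]]}';  cat > meas.py <<'E'
from ang import *
import sys
n=sys.argv[1]
C=np.array([581.6,38.3])
im,d=manip.camera("top");k=manip.calibration("top")
for b in blobs(im,k,im.min(2)>215,107):
    e=b[0]-C
    if np.linalg.norm(e)<130: print(b[1],np.linalg.norm(e).round(1),np.degrees(np.arctan2(e[1],e[0])).round(1))
cv2.imwrite(f"pics/t{n}.png",cv2.resize(im[190:270,245:325,::-1],None,fx=7,fy=7,interpolation=cv2.INTER_CUBIC))
im,d=manip.camera("scene"); cv2.imwrite(f"pics/s{n}.png",cv2.resize(im[150:250,215:335,::-1],None,fx=6,fy=6,interpolation=cv2.INTER_CUBIC)[:600])
E
python3 meas.py 5
```

```text
clock: 17.48
eef_pos: [671.2, -68.2, 50.9]
eef_rot: [3.136, -0.009, 0.662]
wrist_force: [1.1, 1.2, 2.8]
finger_gap: 0.6
r 139.2 th -49.9
[0.35, 0.33],
clock: 18.73
eef_pos: [669.9, -332.0, 169.9]
eef_rot: [3.136, -0.008, -0.005]
wrist_force: [-0.6, -0.2, 0.1]
finger_gap: 0.4
204 88.5 6.8
201 88.6 -52.9
198 88.2 66.9
204 88.1 -112.8
202 87.8 127.0
20 68.5 171.3
125 92.6 -168.4
```

View pics/t5.png

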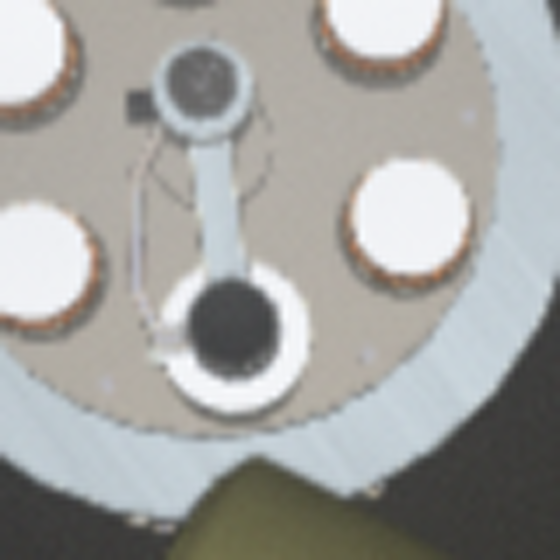

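View pics/s5.png

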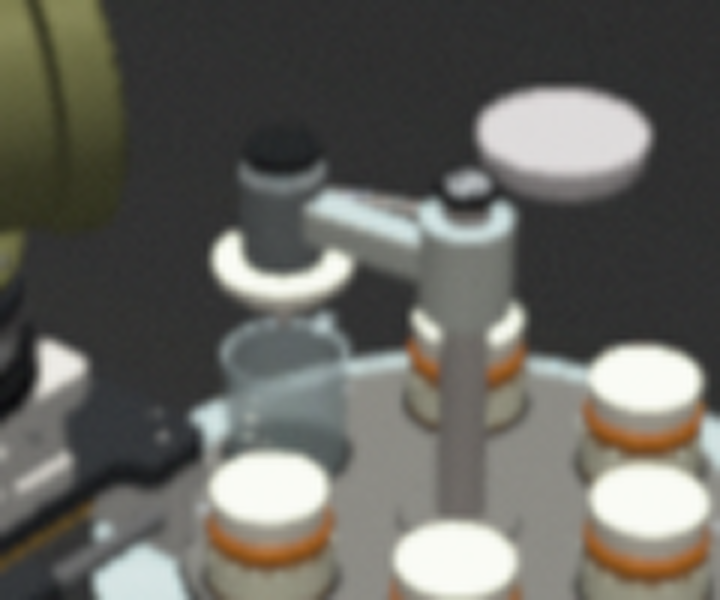

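Run:
```python
from ang import *
C=np.array([581.6,38.3])
im,d=manip.camera("top");k=manip.calibration("top")
a=lambda e:np.degrees(np.arctan2(e[1],e[0])).round(2)
# pad
g=im.max(2); m=np.zeros(g.shape,bool); m[228:246,268:287]=1
for th in(70,100,130):
  for b in blobs(im,k,(g<th)&m,216): print("pad",th,b,a(b[0]-C),np.linalg.norm(b[0]-C))
# flange: outer contour fit
w=((im.min(2)>190)|(g<110)); m[:]=0; m[222:256,260:294]=1
gray=cv2.cvtColor(im,cv2.COLOR_RGB2GRAY).astype(np.float32)
P=[];u0,v0=278.2,238.0
for t in np.linspace(-20,200,60):
    r=np.arange(7.5,14,.1);us=(u0+r*np.cos(np.radians(t))).astype(np.float32);vs=(v0+r*np.sin(np.radians(t))).astype(np.float32)
    s=cv2.remap(im.min(2).astype(np.float32),us[None],vs[None],cv2.INTER_LINEAR)[0]
    i=np.gradient(s).argmin();P.append(onz(k,us[i],vs[i],162)[:2])
P=np.array(P)
for _ in range(4):
    c,R=circ(P);e=abs(np.linalg.norm(P-c,axis=1)-R);P=P[e<max(1,2*np.median(e))]
print("flange",c,R,len(P),a(c-C),np.linalg.norm(c-C))
# column top
m[:]=0;m[192:210,262:285]=1
for th in(80,110):
  for b in blobs(im,k,(g<th)&m,225): print("col",th,b)
ks=manip.calibration("scene")
def s(u,v,z): return onz(ks,215+(u-2.5)/6,150+(v-2.5)/6,z)[:2]
f=s(283,262,162);r=s(286,355,114);p=s(284,150,216);print("scene flange,rim,pad",f,r,p,"rim-flange",r-f)
```

```text
pad 100 (array([492.8,  26.5]), np.int32(114), array([277.7, 236.2])) -172.43 89.58057825220823
pad 130 (array([492. ,  26.1]), np.int32(139), array([277.9, 236.5])) -172.25 90.42676594902642
flange [494.36950996  27.05004294] 29.13339445415426 42 -172.65 87.95294154224594
col 110 (array([581.8,  42.4]), np.int32(24), array([271.6, 201.1]))
scene flange,rim,pad [496.30956765  22.83288711] [494.9098739   25.49304031] [497.94274489  22.54800132] rim-flange [-1.39969375  2.66015321]
```

Run:
```python
from ang import *
im,d=manip.camera("scene");k=manip.calibration("scene")
i=im.astype(int);w=(i.min(2)>205)
J=[]
for b in blobs(im,k,w,107,20):
    if 230<b[2][0]<350 and 170<b[2][1]<290: print(b)
# subpixel: warp the plane z=107 to a top-down view, show; also z=162/114
for z in(107,114,159,216):
    X,Y=np.meshgrid(np.arange(0,140)*.5-35+27,np.arange(0,140)*.5-35+494)  # y across, x down
    pass
def ortho(z,x0,y0,h,n=400):
    s=2*h/n; a=(np.arange(n)+.5)*s-h
    xs=x0-a[:,None]+0*a[None]; ys=y0-a[None]+0*a[:,None]
    T=k["world_from_camera"]; p=np.stack([xs,ys,np.full_like(xs,z)],-1)-T[:3,3]; c=p@T[:3,:3]
    u=k["cx"]+k["fx"]*c[...,0]/-c[...,2]; v=k["cy"]-k["fy"]*c[...,1]/-c[...,2]
    return cv2.remap(im,u.astype(np.float32),v.astype(np.float32),cv2.INTER_CUBIC)
o=[ortho(114,494,27,45,300),ortho(162,494,27,45,300)]
for q in o:
    for m in range(0,300,50): cv2.line(q,(m,0),(m,6),(255,0,0));cv2.line(q,(0,m),(6,m),(255,0,0))
    cv2.circle(q,(150,150),2,(255,0,0),-1)
cv2.circle(o[0],(150,150),int(26/.3),(255,60,60),1);cv2.circle(o[1],(150,150),int(29/.3),(255,60,60),1)
cv2.imwrite("pics/o5.png",np.hstack(o)[:,:,::-1])
cv2.imwrite("pics/oj.png",ortho(107,581.6,38.3,130,560)[:,:,::-1])
```

```text
(array([461.3, 264.5]), np.int32(248), array([308.5, 171.7]))
(array([440.2,  80. ]), np.int32(81), array([260.3, 195.1]))
(array([615.2, 117.6]), np.int32(144), array([321.9, 212.7]))
(array([685.6, -72.3]), np.int32(1211), array([297.6, 259.9]))
(array([546.6, -44. ]), np.int32(167), array([259.4, 230.9]))
(array([668.4,  47.7]), np.int32(168), array([322.8, 233. ]))
(array([633.6, -33. ]), np.int32(185), array([290.4, 242.8]))
```

View pics/o5.png

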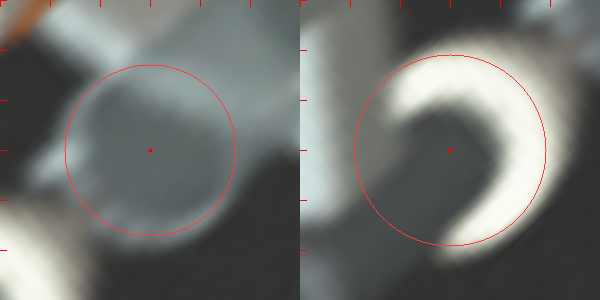

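Run:
```python
from ang import *
im,d=manip.camera("scene");k=manip.calibration("scene")
def ortho(z,x0,y0,h,n=400):
    s=2*h/n; a=(np.arange(n)+.5)*s-h
    xs=x0-a[:,None]+0*a[None]; ys=y0-a[None]+0*a[:,None]
    T=k["world_from_camera"]; p=np.stack([xs,ys,np.full_like(xs,z)],-1)-T[:3,3]; c=p@T[:3,:3]
    u=k["cx"]+k["fx"]*c[...,0]/-c[...,2]; v=k["cy"]-k["fy"]*c[...,1]/-c[...,2]
    return cv2.remap(im,u.astype(np.float32),v.astype(np.float32),cv2.INTER_CUBIC)
q=ortho(156,494,27,45,300).min(2).astype(np.float32)
P=[]
for t in np.arange(-85,60,5):  # image angle, 0=right, +down
    r=np.arange(75,140,.5);us=(160+r*np.cos(np.radians(t))).astype(np.float32);vs=(155+r*np.sin(np.radians(t))).astype(np.float32)
    s=cv2.remap(q,us[None],vs[None],cv2.INTER_LINEAR)[0];g=np.gradient(cv2.GaussianBlur(s[None],(15,1),4)[0]);i=g.argmin()
    if g[i]<-1: P.append((us[i],vs[i]))
P=np.array(P,float)
for R in(29/.3,):
    from scipy.optimize import least_squares
    f=least_squares(lambda c:np.hypot(P[:,0]-c[0],P[:,1]-c[1])-R,[155,155],loss="soft_l1")
    print(len(P),f.x,"xy",494-(f.x[1]-150)*.3,27-(f.x[0]-150)*.3,np.abs(f.fun).mean())
# jar caps fit, z=107
for (jx,jy) in((669,49),(634,-33),(547,-44),(615,119)):
    q=ortho(107,jx,jy,45,300).min(2).astype(np.float32);P=[]
    for t in np.arange(-180,180,5):
        if t>-90 and t<0: pass
        r=np.arange(60,110,.5);us=(150+r*np.cos(np.radians(t))).astype(np.float32);vs=(150+r*np.sin(np.radians(t))).astype(np.float32)
        s=cv2.remap(q,us[None],vs[None],cv2.INTER_LINEAR)[0];g=np.gradient(cv2.GaussianBlur(s[None],(15,1),4)[0]);i=g.argmin()
        if -100<t<10: continue
        P.append((us[i],vs[i]))
    P=np.array(P,float);f=least_squares(lambda c:np.hypot(P[:,0]-c[0],P[:,1]-c[1])-c[2],[150,150,80],loss="soft_l1")
    print("jar",jx-(f.x[1]-150)*.3,jy-(f.x[0]-150)*.3,"R",f.x[2]*.3)
    e=88*np.array([0,0])
for a in(7,-53,67,-113): print(a,581.6+88*np.cos(np.radians(a)),38.3+88*np.sin(np.radians(a)))
```

```text
29 [144.30303793 157.6893923 ] xy 491.6931823095773 28.709088622058296 2.8206137020400166
jar 667.4998456495836 48.920728087325585 R 23.842535086823492
jar 633.2276416587857 -32.42520924382897 R 23.8501909810125
jar 545.9519042072972 -42.62805909896957 R 23.68693249110363
jar 614.3632249110929 119.49669056243394 R 23.952032568852783
7 668.9440613444364 49.02450221965297
-53 634.5597220373803 -31.979924884161775
67 615.9843393070561 119.30442710381475
-113 547.215660692944 -42.70442710381475
```

```bash
python3 -m inch '{"grip":[-1,-1,-1,-1,-1,-1,-1,-1,-1,-1],"travel":[[0,0,4],[0,0,8],[-2.5,5,8],[-5,10,8],[-8,16,8],[-11,22,8],[-14,28,8],[-16.5,33,8],[-17.56,35.9,8],[-17.56,35.9,8]],"turn":[[0,0,0],[0,0,0],[0,0,0],[0,0,0],[0,0,0],[0,0,0],[0,0,0],[0,0,0],[0,0,0],[0,0,0]]}'
```

```text
clock: 20.23
eef_pos: [495.0, 34.8, 252.1]
eef_rot: [3.136, -0.011, 0.005]
wrist_force: [0.5, 0.1, -0.3]
finger_gap: 0.7
```

```bash
python3 -m inch '{"grip":[-1,-1],"travel":[[0,0,-0.5],[0,0,-0.5]],"turn":[[0,0,0],[0,0,0]]}'
```

```text
clock: 20.48
eef_pos: [495.0, 34.4, 246.5]
eef_rot: [3.136, -0.01, 0.005]
wrist_force: [-0.9, -0.1, 0.4]
finger_gap: 0.5
```

```bash
python3 -m inch '{"grip":[-1,-1,-1,-1,-1],"travel":[[-0.07,-0.4,0],[-0.07,-0.75,-1],[-0.07,-0.75,-2],[-0.07,-0.75,-2.6],[-0.07,-0.75,-2.6]],"turn":[[0,0,0],[0,0,0],[0,0,0],[0,0,0],[0,0,0]]}'
python3 - <<'E'
from ang import *
im,d=manip.camera("scene"); cv2.imwrite("pics/s6.png",cv2.resize(im[110:270,195:375,::-1],None,fx=4,fy=4,interpolation=cv2.INTER_CUBIC)[:600])
E
```

```text
clock: 21.1
eef_pos: [494.1, 26.9, 220.0]
eef_rot: [3.136, -0.009, 0.005]
wrist_force: [-0.8, 0.3, -0.2]
finger_gap: 0.4
```

View pics/s6.png

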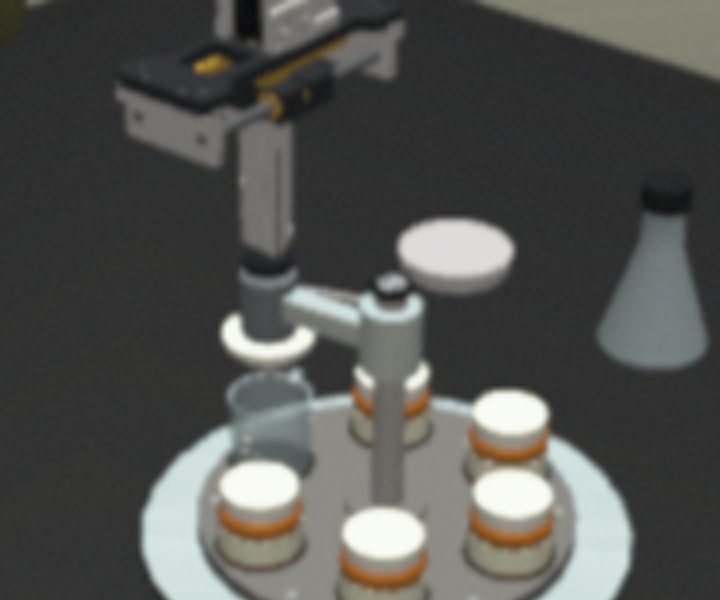

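Run:
```python
from ang import *
im,d=manip.camera("scene");k=manip.calibration("scene")
def ell(p,R):
    return np.array([proj(k,[p[0]+R*np.cos(t),p[1]+R*np.sin(t),p[2]]) for t in np.linspace(0,2*np.pi,200)])
big=cv2.resize(im[180:240,240:290,::-1],None,fx=12,fy=12,interpolation=cv2.INTER_CUBIC)
a=big.copy()
O=np.array([-1.4,0.1])
def dr(p,R,col):
    q=(ell(p,R)-[240,180]+.5)*12
    cv2.polylines(a,[q.astype(np.int32)],True,col,1)
f=np.array([494.4,27.0])+O; r=np.array([494.3,27.6])+O
dr([*f,162],29,(0,0,255));dr([*f,156],29,(0,0,255));dr([*f,216],16,(0,0,255))
dr([*r,114],26,(0,255,0));dr([*r,52],26,(0,255,0))
cv2.imwrite("pics/ov.png",np.hstack([a,big])[:590,:800] if 0 else a[:600])
cv2.imwrite("pics/raw.png",big[:600])
```

```text
(no output)
```

View pics/ov.png

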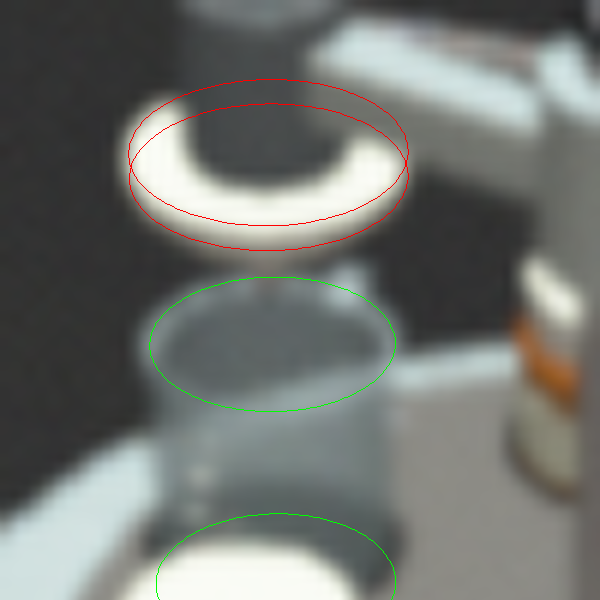

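View pics/raw.png

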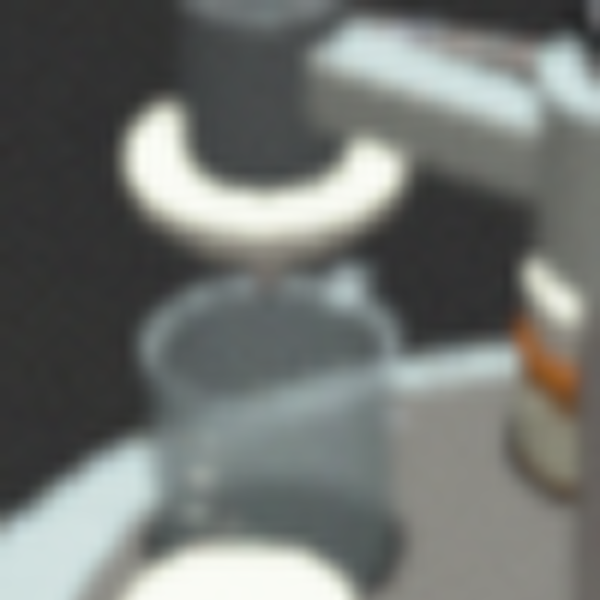

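Both model outlines match, with cover and beaker concentric to within about 1 mm, so I'm pushing down.

```bash
python3 -m inch '{"grip":[-1,-1,-1,-1,-1,-1],"travel":[[0,0,-0.2],[0,0,-0.35],[0,0,-0.5],[0,0,-0.65],[0,0,-0.8],[0,0,-1]],"turn":[[0,0,0],[0,0,0],[0,0,0],[0,0,0],[0,0,0],[0,0,0]]}'
```

```text
clock: 21.95
eef_pos: [494.4, 26.9, 210.7]
eef_rot: [3.136, -0.011, 0.005]
wrist_force: [-1.3, 0.5, 2.5]
finger_gap: 0.4
```

```bash
python3 -m inch '{"grip":[-1,-1,-1,-1,-1,-1,-1,-1,-1,-1],"travel":[[0,0,-0.2],[0,0,-0.4],[0,0,-0.6],[0,0,-0.8],[0,0,-1],[0,0,-1.2],[0,0,-1.4],[0,0,-1.6],[0,0,-1.8],[0,0,-2]],"turn":[[0,0,0],[0,0,0],[0,0,0],[0,0,0],[0,0,0],[0,0,0],[0,0,0],[0,0,0],[0,0,0],[0,0,0]]}';python3 - <<'E'
from ang import *
im,d=manip.camera("scene"); cv2.imwrite("pics/s7.png",cv2.resize(im[170:250,230:310,::-1],None,fx=7,fy=7,interpolation=cv2.INTER_CUBIC)[:600])
E
```

```text
clock: 23.2
eef_pos: [494.4, 27.0, 190.5]
eef_rot: [3.136, -0.011, 0.005]
wrist_force: [-1.3, 0.4, 2.6]
finger_gap: 0.8
```

View pics/s7.png

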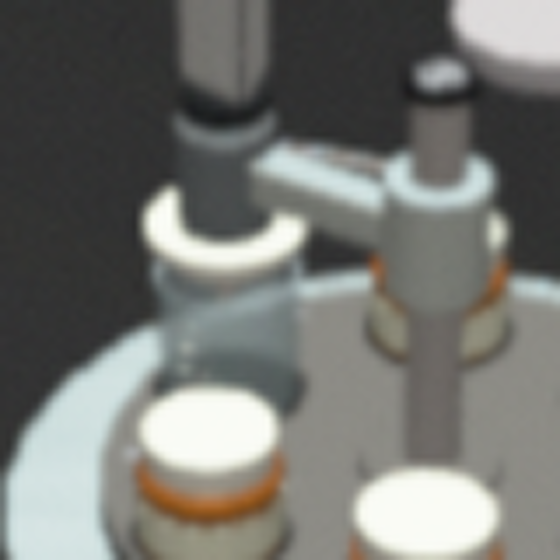

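```bash
python3 -m inch '{"grip":[-1,-1,-1,-1,-1,-1,-1,-1],"travel":[[0,0,-0.1],[0,0,-0.2],[0,0,-0.3],[0,0,-0.4],[0,0,-0.5],[0,0,-0.6],[0,0,-0.7],[0,0,-0.8]],"turn":[[0,0,0],[0,0,0],[0,0,0],[0,0,0],[0,0,0],[0,0,0],[0,0,0],[0,0,0]]}'; python3 -m inch '{"grip":[-1,-1,-1,-1,-1],"travel":[[0,0,-0.1],[0,0,-0.2],[0,0,-0.3],[0,0,-0.4],[0,0,-0.5]],"turn":[[0,0,0],[0,0,0],[0,0,0],[0,0,0],[0,0,0]]}'
```

```text
clock: 24.25
eef_pos: [494.4, 26.9, 182.2]
eef_rot: [3.136, -0.011, 0.005]
wrist_force: [0.5, -0.4, 2.5]
finger_gap: 0.4
clock: 24.88
eef_pos: [494.4, 26.9, 177.2]
eef_rot: [3.136, -0.011, 0.005]
wrist_force: [-0.3, 0.8, 3.0]
finger_gap: 0.7
```

```bash
python3 -m inch '{"grip":[-1,-1,-1,-1],"travel":[[0,0,-0.07],[0,0,-0.14],[0,0,-0.2],[0,0,-0.2]],"turn":[[0,0,0],[0,0,0],[0,0,0],[0,0,0]]}'
```

```text
clock: 25.38
eef_pos: [494.4, 27.0, 175.1]
eef_rot: [3.136, -0.011, 0.005]
wrist_force: [0.4, 0.1, 1.9]
finger_gap: 0.9
```

```bash
python3 -m inch '{"grip":[-1,-1],"travel":[[0,0,-0.05],[0,0,-0.07]],"turn":[[0,0,0],[0,0,0]]}'
```

```text
clock: 25.62
eef_pos: [494.4, 27.0, 174.4]
eef_rot: [3.136, -0.011, 0.005]
wrist_force: [0.4, 0.7, 2.4]
finger_gap: 0.3
```

```bash
python3 -m inch '{"grip":[-1,-1],"travel":[[0,0,-0.05],[0,0,-0.07]],"turn":[[0,0,0],[0,0,0]]}'
```

```text
clock: 25.88
eef_pos: [494.4, 27.0, 173.9]
eef_rot: [3.136, -0.011, 0.005]
wrist_force: [-1.8, -0.1, 5.9]
finger_gap: 0.5
```

```bash
python3 -m inch '{"grip":[-1,-1],"travel":[[0,0,-0.06],[0,0,-0.06]],"turn":[[0,0,0],[0,0,0]]}'
```

```text
clock: 26.12
eef_pos: [494.5, 27.0, 173.8]
eef_rot: [3.136, -0.011, 0.005]
wrist_force: [-2.6, -0.5, 7.0]
finger_gap: 0.5
```

Home on the rim. I'm lifting off straight up and moving clear.

```bash
python3 -m inch '{"grip":[-1,-1,-1,-1,-1,-1,-1,-1,-1,-1],"travel":[[0,0,0.1],[0,0,0.5],[0,0,3],[0,0,7],[0,-3,9],[0,-8,9],[0,-14,9],[0,-20,9],[0,-26,9],[0,-30,9]],"turn":[[0,0,0],[0,0,0],[0,0,0],[0,0,0],[0,0,0],[0,0,0],[0,0,0],[0,0,0],[0,0,0],[0,0,0]]}';python3 meas.py 8
python3 - <<'E'
from ang import *
im,d=manip.camera("top");k=manip.calibration("top")
C=np.array([581.6,38.3]);P=[];u0,v0=proj(k,[494.4,27,120])
for t in np.linspace(-20,200,60):
    r=np.arange(7.5,14,.1);us=(u0+r*np.cos(np.radians(t))).astype(np.float32);vs=(v0+r*np.sin(np.radians(t))).astype(np.float32)
    s=cv2.remap(im.min(2).astype(np.float32),us[None],vs[None],cv2.INTER_LINEAR)[0]
    P.append(onz(k,us[np.gradient(s).argmin()],vs[np.gradient(s).argmin()],120)[:2])
P=np.array(P)
for _ in range(4):
    c,R=circ(P);e=abs(np.linalg.norm(P-c,axis=1)-R);P=P[e<max(1,2*np.median(e))]
print("flange at z120",c,R,len(P))
im,d=manip.camera("scene");k=manip.calibration("scene")
a=cv2.resize(im[180:240,240:290,::-1],None,fx=10,fy=10,interpolation=cv2.INTER_CUBIC)
for x,y,z,R,col in((493,27,120,29,(0,0,255)),(493,27,114,29,(0,0,255)),(492.9,27.7,52,26,(0,255,0))):
    q=np.array([proj(k,[x+R*np.cos(t),y+R*np.sin(t),z]) for t in np.linspace(0,6.283,200)]);q=(q-[240,180]+.5)*10
    cv2.polylines(a,[q.astype(np.int32)],True,col,1)
cv2.imwrite("pics/ov8.png",a)
E
```

```text
clock: 27.38
eef_pos: [493.9, -275.5, 263.5]
eef_rot: [3.136, -0.011, 0.003]
wrist_force: [-0.3, -0.7, 0.3]
finger_gap: 0.3
206 88.7 6.9
201 88.4 -53.0
198 88.2 66.9
204 88.1 -112.8
203 87.7 127.0
119 95.8 -168.3
21 73.3 172.9
flange at z120 [494.46775158  26.5813398 ] 28.804619273428003 42
```

View pics/ov8.png

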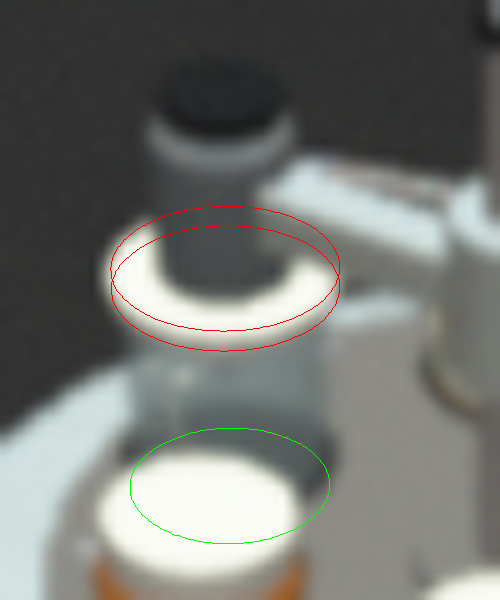

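View pics/s8.png

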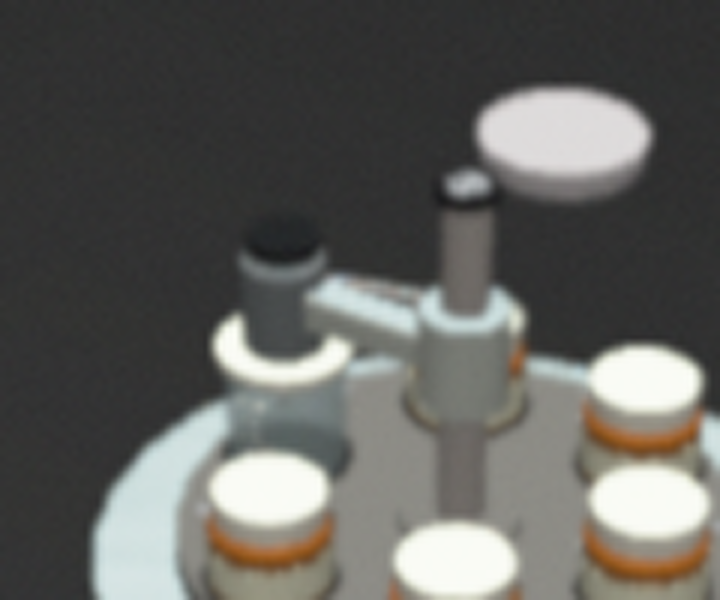

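```bash
python3 -m inch '{"grip":[-1,-1],"travel":[[0,0,0],[0,0,0]],"turn":[[0,0,0],[0,0,0]]}'; python3 -c "
from cell import manip
print(manip.sign_off())"
```

```text
clock: 27.82
eef_pos: [494.4, -272.3, 263.7]
eef_rot: [3.136, -0.011, 0.005]
wrist_force: [-1.5, -0.1, 0.1]
finger_gap: 0.2
the job is handed in; nothing more can be done
None
```

The splash cover is home on the open beaker and the job is handed in at about 28 s of the 67 s allowed. The hand-in gives no verdict, so the outcome rests on the checks below.

- **Carousel:** I turned it about 136° by its rim in two friction drags with the closed fingertips. The press read 5 to 8 N against the 15 N limit, and the carousel turned as far as the finger moved, with little or no slip. It has not turned since.
- **Head:** I pushed it down by the pad. It moved with about 2.5 to 3 N and no extra resistance as the plug entered the beaker. The force rose to 7 N when the fingertips reached 174 mm, which puts the flange at about 114 mm. The arm then lifted straight off and moved clear.
- **Last checks:** The top camera puts the cover about 1 mm from where the jars' positions place the beaker; the limit is 3 mm. The beaker may also shift about 1 mm in its well, which I did not measure. The jars stand upright at unchanged angles.
- **What disagreed:** Hand-read pixels in the scene camera first suggested an offset of about 2.7 mm. An outline overlay in the same picture then agreed with the top camera, so I trusted the smaller figure.
- **Not measured:** I did not check the flask, large beaker or covered dish again at the end. The arm's paths stayed clear of them.

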